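# Board onto the chill plate, then hold the cracker case open

### The job

Get ready for a colleague to serve crackers: slide the wooden paddle board with its ramekin of olives along the counter, never lifting it, until its blade is centred and square on the steel chill plate, with the ramekin still standing on the blade, and let go of it. Then raise the falling lid of the cracker case to 45 degrees and finish while holding it there, still, with the gripper: nothing else may prop it, and it falls shut if let go. Leave the other things on the counter alone.

Things in the scene. Friction and masses are not known exactly. Their poses are not given: they have to be found in the camera images.
- board: Wooden paddle board lying flat, loose, about 0.25 kg. Blade 140 mm (its x) by 120 mm (its y), 15 mm thick; origin at the centre of the blade's underside, z up. A straight handle 30 mm wide (y) and 15 mm thick runs from the blade's -x edge to 155 mm from the origin along -x, that is, roughly towards the robot. It slides on the counter.
- board_handle (a point): A point in the middle of the board's handle, 112 mm from the board's origin along its -x, at half thickness (7.5 mm above the counter). Axes as the board's.
- chill_plate: The target: bright steel chill plate with a dark rim, let flush into the counter (top about 1 mm, its rim does not catch the board), 170 mm (its x) by 150 mm (its y). Origin at its centre at counter level; fixed, does not move.
- ramekin: White ramekin of green olives standing loose on the board's blade near its middle, 42 mm high, 72 mm wide at the mouth, 60 mm at the foot, about 0.16 kg; origin at the centre of its underside. Nothing fixes it to the board: move smoothly.
- case: Fixed dark wooden cracker case, open-topped box 220 mm (its x) by 260 mm (its y), 100 mm high, full of crackers, covered by the lid; origin at the centre of its underside, front faces -x (towards the robot).
- lid: Lid of the case: pale, milky-clear panel 220 x 260 x 8 mm, dark steel frame, about 0.4 kg, brass grab bar on top. Hinged along the case's far (+x) upper edge; origin at the middle of the hinge axis (its y), 110 mm along the case's +x from the case's origin, 100 mm above the counter. When shut its axes are the case's; the panel reaches 220 mm along -x.
- lid_bar (a point): Middle of the lid's grab bar: bar 120 mm long along the lid's y, 12 mm in diameter, centred 190 mm from the hinge along the lid's -x and 48 mm above the lid's origin (40 mm above the panel's top); 34 mm are free under the bar. Axes as the lid's.
- lid_hinge (a joint): Opening angle of the lid, rad: 0 shut, growing as the front edge rises; stop at 1.25. No spring or catch and hardly any friction: the lid falls shut from any angle. 45 degrees is 0.785.
- nut_pot: Bystander: white ramekin of nuts (72 mm mouth, 42 mm high), at the far side of the counter; origin under its centre.
- olive_jar: Bystander: green glass jar with brass cap, 84 mm diameter, 130 mm high, on the far side, left; origin under its centre.
- pepper_jar: Bystander: amber glass jar with brass cap, 84 mm diameter, 130 mm high, on the far side, left; origin under its centre.
- oil_bottle: Bystander: green oil bottle, 64 mm diameter, 210 mm high, on the far side, left; origin under its centre.
- cheese: Bystander: round yellow cheese, 110 mm diameter, 50 mm high, nearer the robot than the cracker case, to the right; origin under its centre.
Things that resemble listed ones, but are neither listed nor needed, are in the scene too. What is shaped like the ramekin but blue or red is not meant.

How it is judged:
On the way:
1. The board lies centred and square on the chill plate, let go, the ramekin standing on it, with the lid still shut (horizontal distance between board and chill_plate below 0.015 m and angle between the x axis of board and the x axis of chill_plate, either way round below 0.15 rad and height (world z) of board below 0.004 m and angle between board's own z axis and vertical below 0.05 rad and horizontal distance between ramekin and board below 0.06 m and z of ramekin in the frame of board between 0.011 and 0.02 m and angle between ramekin's own z axis and vertical below 0.15 rad and contact force between the fingers and board below 0.1 N and linear speed of board below 0.01 m/s and value of joint lid_hinge below 0.1 rad), for 0.2 s.
At the end, for the whole second after the job is handed in: The lid stands still at 45 degrees within 6 degrees, held by the gripper's fingers and touched by no loose thing; the board's blade is within 15 mm of the chill plate's centre and square to it within 0.15 rad, flat on the counter, with the ramekin upright on its blade within 60 mm of its middle (value of joint lid_hinge between 0.68 and 0.89 rad and velocity of joint lid_hinge between -0.1 and 0.1 rad/s and contact force between the fingers and lid above 0.4 N and contact force between each of board, ramekin, nut_pot, olive_jar, pepper_jar, oil_bottle, cheese and lid below 0.1 N and horizontal distance between board and chill_plate below 0.015 m and angle between the x axis of board and the x axis of chill_plate, either way round below 0.15 rad and height (world z) of board below 0.004 m and angle between board's own z axis and vertical below 0.05 rad and horizontal distance between ramekin and board below 0.06 m and z of ramekin in the frame of board between 0.011 and 0.02 m and angle between ramekin's own z axis and vertical below 0.15 rad); the arm keeps its last pose, push and grip.
It fails at once if The board is lifted off the counter (its middle more than 12 mm) (height (world z) of board above 0.012 m).
It fails at once if The ramekin tips or falls off the board (angle between ramekin's own z axis and vertical above 0.5 rad or height (world z) of ramekin below 0.008 m).
It fails at once if A bystander is moved by more than 30 mm (distance of any of nut_pot, olive_jar, pepper_jar, oil_bottle, cheese from where it was at the start of the episode above 0.03 m).
It also fails if it takes over 45 s, if anything falls off the work surface, if the arm or the gripper's body presses on something with over 40 N, if the wrist force passes 120 N, or if a joint passes its speed limit or range.

### The arm

A 6-joint arm with a two-finger parallel gripper is mounted at the origin on the work surface. World frame = base frame: x ahead of the robot, y to its left, z up, the work surface at z = 0. Lengths are in m, angles in rad, forces in N, time in s.
With the tool pointing down it reaches from about 0.3 to 0.875 m from the base axis. Payload 6.4 kg.
Tool frame: the origin (TCP) lies at the very end of the fingers, on their centre line; the grasp point (between the pads) lies ctrl.grip_point_offset behind it (ctrl.grip_point_offset is the distance from the TCP to the grasp point, in m); z points along the fingers, x is the direction in which the jaws open and shut, and the axes are right-handed (so a half turn about z gives the same grasp; the last joint's range is limited). The gripper opens to 85 mm and grips with 20 to 120 N. Pads are 22 mm wide; open, the fingers measure 114 mm over their backs; the gripper's body (76 mm by 85 mm) begins 54 mm behind the grasp point. The pads swing forward as they close: fully open they stand 13 mm farther back than shut.
Start: joints at [-1.311, 0.181, 1.607, -0, 1.354, -0.206], TCP at [0.258, -0.514, 0.231] pointing down, gripper open.
Joint ranges: [-2.99, 2.99], [-0.89, 2.07], [0.3, 2.58], [-1.14, 4.28], [0, 2.63], [-3.12, 3.12]. Speed limits (rad/s): [2.57, 2.57, 3.01, 3.14, 3.14, 3.14].

### API

Orientations are given as a unit quaternion [w, x, y, z].
In Python, from bench import get_obs, viewer, workorder, ctrl gives the robot as it stands. The module is installed in compiled form; this text tells all that it offers.
- The arm moves only by the tool move_arm, never from a script. Its argument "increments" is a list of rows, each an object of numbers: "tx", "ty", "tz": the shift along the tool's x, y, z in m; "turn": the turn about the tool's z in degrees. A call has 1 to 20 rows; each row is the pose to reach, as a shift and turn from the pose commanded when the call began, along the tool's axes at that moment; what a row does not reach only later rows make up. A row lasts 1/12 s, in which the tool goes at most 41.7 mm and 7.16 degrees, less where a joint would pass 70% of its speed; a pose out of reach is approached as far as the arm can. A call with a gripper value outside its range is refused whole. "gripper" is the opening, from 0 (shut) to 1 (fully open), set as the call begins (left out, the last holds). The fingers move at their own pace and stop on an object; the grip force is fixed at half the most. Time passes only in rows, so rows that repeat a pose let the fingers close. It gives the time, the measured TCP pose, the force and the opening at its end, in the units of the state.
- get_obs(): the state, without advancing time (a new reading comes with each control period).
- viewer.camera(name): name is "side" or "top" or "wrist"; returns (picture, depth): 480x640x3 uint8, red, green, blue; 480x640 float32, m along the optical axis (not along the pixel's ray), 0 where there is no reading.
- viewer.get_calibration(name): a dict with "intrinsics" (3x3 intrinsics, pixels), "origin" and "attitude" of the camera in the world. Camera axes: x right, y up, looking along -z (the intrinsics and any distortion apply to the point x, -y, -z); pixel columns grow to the right and rows downward; lengths in m; the calibration is good to about 2 mm. A picture is of the moment at which its call begins: read the wrist's pose just before it. get_calibration takes no time and is no camera call; for the wrist camera it gives the pose at the moment of the call.
- workorder.hand_in(): hands the job in, once; it reports no verdict.
The state is a dict: "time_s": time; "q": joint angles; "dq": joint speeds; "joint_efforts": joint torques, N m; "eef_pos": TCP position; "eef_rot": TCP orientation; "wrist_force": force on the tool from outside, world axes, zero at the start; "torque": the same for the moment, N m; "opening": opening from 0.0 (shut) to 1.0 (fully open).
Only numpy, scipy, OpenCV 4.12 (cv2) and the standard library are available. Lean on these libraries where they do the work, as an engineer would, in place of code of your own. Each camera call takes 0.05 s, during which the arm holds its last target.

## Working session

There is one attempt and no reset: what is moved stays moved. The work goes in short steps, Python scripts to look and compute and a tool call to move; the robot and the scene stay as the last step left them, time stands still between calls to the robot, and variables do not carry over. Pictures are saved under pics/ and viewed, and the job is handed in when it is done.

Besides the shell and the picture viewer there is one more tool, called after "Request:" in YAML: its name, and indented under it one key for each argument. move_arm: Moves the arm, as the interface text tells. Its arguments: {"type":"object","properties":{"increments":{"type":"array"},"gripper":{"type":"number"}},"required":["increments"]}

```bash
ls; mkdir -p pics; python3 - <<'E'
from bench import get_obs, viewer, ctrl
import cv2
print(get_obs(), ctrl.grip_point_offset)
for n in ["side","top","wrist"]:
    c=viewer.get_calibration(n); print(n,c)
    p,d=viewer.camera(n); cv2.imwrite(f"pics/{n}0.png",p[:,:,::-1])
    import numpy as np; np.save(f"pics/{n}0d.npy",d)
E
```

```text
pics
{'time_s': 0.0, 'q': array([-1.31132105e+00,  1.81533078e-01,  1.60799866e+00, -1.59065112e-05,
        1.35384639e+00, -2.06285658e-01]), 'dq': array([ 0.00130563,  0.00027833,  0.00043751, -0.00058717,  0.00026196,
        0.00077681]), 'joint_efforts': array([ 3.14148519e-04, -4.44873726e+01, -3.51334655e+01, -2.61020487e-04,
        9.13688564e-03,  8.83067656e-06]), 'eef_pos': array([ 0.25810509, -0.51318607,  0.23039317]), 'eef_rot': array([-6.08617209e-04,  8.51206418e-01, -5.24830294e-01, -6.53167715e-04]), 'wrist_force': array([-0.21665046,  0.17022571,  0.02091565]), 'torque': array([-0.00139691, -0.04115972, -0.0107894 ]), 'opening': 1.001540905754508} 0.0187
side {'intrinsics': array([[515.72099209,   0.        , 316.07417252],
       [  0.        , 515.72099209, 243.76984969],
       [  0.        ,   0.        ,   1.        ]]), 'origin': array([0.04721063, 0.72440199, 0.98639261]), 'attitude': array([-0.24591581, -0.10917645,  0.36844798,  0.88986067])}
top {'intrinsics': array([[567.27695498,   0.        , 323.08834316],
       [  0.        , 567.27695498, 233.54337044],
       [  0.        ,   0.        ,   1.        ]]), 'origin': array([ 0.34300658, -0.01028376,  1.49482848]), 'attitude': array([ 0.70613551,  0.04125919, -0.04418109, -0.70549156])}
wrist {'intrinsics': array([[370.36107893,   0.        , 320.52339731],
       [  0.        , 370.36107893, 244.40350621],
       [  0.        ,   0.        ,   1.        ]]), 'origin': array([ 0.33283831, -0.47548648,  0.3742093 ]), 'attitude': array([ 0.83937964, -0.1407656 ,  0.08763969, -0.51763515])}
```

View pics/top0.png

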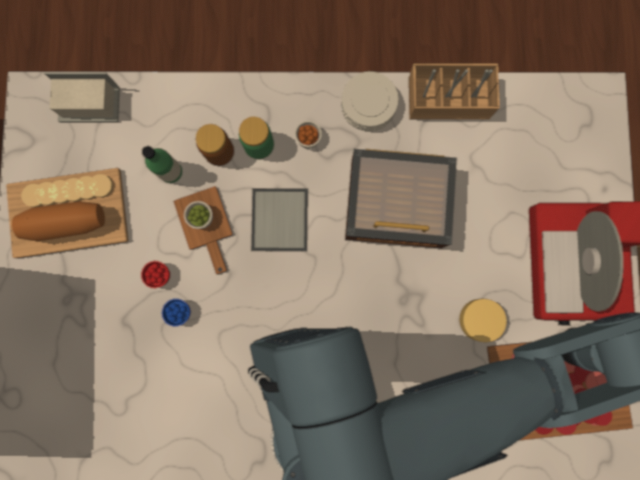

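View pics/side0.png

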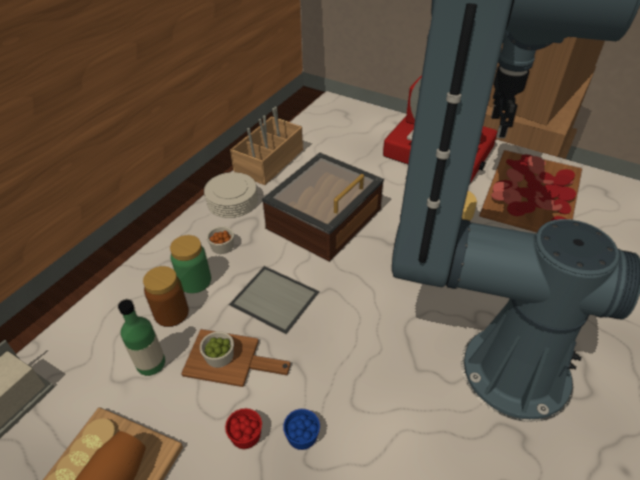

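The top picture shows the board blade at about (203,219) with its handle end at (221,271). The ramekin is at (198,214), the chill plate at (279,219), the case at (402,197) and the lid bar at (401,226). I'll measure these next.

```bash
cat > h.py <<'E'
import numpy as np, cv2
from scipy.spatial.transform import Rotation as R
def rot(q): return R.from_quat([q[1],q[2],q[3],q[0]])
def ray(c,px):
    px=np.atleast_2d(np.asarray(px,float)); K=c["intrinsics"]
    d=np.c_[(px[:,0]-K[0,2])/K[0,0],-(px[:,1]-K[1,2])/K[1,1],-np.ones(len(px))]
    return c["origin"],rot(c["attitude"]).apply(d)
def plane(c,px,z):
    o,d=ray(c,px); return o+d*((z-o[2])/d[:,2])[:,None]
def proj(c,P):
    K=c["intrinsics"];v=rot(c["attitude"]).inv().apply(np.atleast_2d(P)-c["origin"])
    return np.c_[K[0,2]+K[0,0]*v[:,0]/-v[:,2],K[1,2]-K[1,1]*v[:,1]/-v[:,2]]
E
python3 - <<'E'
from h import *
from bench import viewer
for n,rois in {"top":dict(board=(170,180,240,280),plate=(244,182,314,256),case=(340,145,462,250)),"side":dict(board=(175,325,300,390),plate=(225,262,325,335),case=(260,150,390,260))}.items():
    c=viewer.get_calibration(n); im=cv2.imread(f"pics/{n}0.png"); d=np.load(f"pics/{n}0d.npy")
    for k,(a,b,e,f) in rois.items():
        s=6 if k!='case' else 4
        cv2.imwrite(f"pics/{n}_{k}.png",cv2.resize(im[b:f,a:e],None,fx=s,fy=s,interpolation=cv2.INTER_CUBIC))
    h=cv2.cvtColor(im,cv2.COLOR_BGR2HSV)
    for name,pt in (dict(board=(185,205),plate=(279,219),counter=(279,300),panel=(385,170),mid=(203,219)) if n=="top" else dict(board=(240,375),plate=(272,298),panel=(320,180))).items():
        o,r=ray(c,pt); print(n,name,im[pt[1],pt[0]],h[pt[1],pt[0]],(o+r*d[pt[1],pt[0]])[0].round(4))
E
```

```text
top board [ 59  96 144] [ 13 151 144] [0.5978 0.3477 0.0182]
top plate [114 131 138] [ 21  44 138] [0.563  0.1007 0.0032]
top counter [150 170 188] [ 16  52 188] [0.3493 0.0987 0.0014]
top panel [104 119 136] [ 14  60 136] [ 0.6709 -0.1702  0.1107]
top mid [37 84 80] [ 33 143  84] [0.5574 0.2948 0.0394]
side board [ 47  83 129] [ 13 162 129] [0.4979 0.3173 0.0172]
side plate [103 118 122] [ 24  40 122] [0.5645 0.1028 0.007 ]
side panel [ 96 114 133] [ 15  71 133] [ 0.6335 -0.2421  0.1108]
```

```bash
cat > meas.py <<'E'
from h import *
def mask(im,name):
    h=cv2.cvtColor(im,cv2.COLOR_BGR2HSV)
    if name=="board": return cv2.inRange(h,(6,100,50),(20,255,255))
    if name=="red": pass
E
python3 - <<'E'
from meas import *
from bench import viewer
out=[]
def big(m,roi):
    z=np.zeros_like(m);a,b,e,f=roi;z[b:f,a:e]=m[b:f,a:e]
    cs=cv2.findContours(z,cv2.RETR_EXTERNAL,cv2.CHAIN_APPROX_NONE)[0]
    return max(cs,key=cv2.contourArea)
for n,R_ in {"top":dict(board=(170,183,236,275),plate=(246,182,314,256),bar=(365,215,435,235),ram=(175,195,225,240)),"side":dict(board=(175,325,300,390),plate=(228,262,322,335),bar=(328,168,370,215),ram=(190,325,245,372))}.items():
    c=viewer.get_calibration(n); im=cv2.imread(f"pics/{n}0.png");h=cv2.cvtColor(im,cv2.COLOR_BGR2HSV)
    m=cv2.inRange(h,(6,100,50),(20,255,255)); k=big(m,R_["board"])
    # blade: from contour, opened to remove handle
    z=np.zeros_like(m);cv2.drawContours(z,[k],-1,255,-1)
    op=cv2.morphologyEx(z,cv2.MORPH_OPEN,np.ones((1,1)) if 0 else cv2.getStructuringElement(cv2.MORPH_ELLIPSE,(23,23)))
    P=plane(c,k.reshape(-1,2),0.015)
    print(n,"board contour box",cv2.minAreaRect(P[:,:2].astype(np.float32)*1000), "area",cv2.contourArea(k))
    kb=max(cv2.findContours(op,cv2.RETR_EXTERNAL,cv2.CHAIN_APPROX_NONE)[0],key=cv2.contourArea)
    print(n,"blade",cv2.minAreaRect(plane(c,kb.reshape(-1,2),0.015)[:,:2].astype(np.float32)*1000))
    hd=cv2.subtract(z,cv2.dilate(op,np.ones((5,5)))); kh=big(hd,R_["board"])
    print(n,"handle",cv2.minAreaRect(plane(c,kh.reshape(-1,2),0.015)[:,:2].astype(np.float32)*1000))
    g=im.max(2);m=cv2.inRange(g,0,105 if n=="top" else 95);
    k=big(m,R_["plate"]);print(n,"plate",cv2.minAreaRect(plane(c,k.reshape(-1,2),0.001)[:,:2].astype(np.float32)*1000))
    m=cv2.inRange(h,(12,130,120),(28,255,255));k=big(m,R_["bar"]);print(n,"bar",cv2.minAreaRect(plane(c,k.reshape(-1,2),0.148+.004)[:,:2].astype(np.float32)*1000),cv2.contourArea(k))
    m=cv2.inRange(h,(28,90,20),(50,255,255));k=big(m,R_["ram"]);p=cv2.minEnclosingCircle(k);print(n,"olives",p,plane(c,p[0],.05).round(4))
E
```

```text
top board contour box ((526.2280883789062, 286.8702697753906), (222.5756072998047, 118.1869888305664), 19.84328842163086) area 2577.5
top blade ((562.33056640625, 299.8988037109375), (145.81283569335938, 118.1869888305664), 19.84331512451172)
top handle ((455.10400390625, 260.9659118652344), (71.13484954833984, 28.65785789489746), 19.648021697998047)
top plate ((562.5519409179688, 99.79410552978516), (163.97683715820312, 146.4957275390625), 0.059850845485925674)
top bar ((526.1204833984375, -203.19964599609375), (127.11287689208984, 9.249143600463867), 84.94108581542969) 141.0
top olives ((197.6999969482422, 214.6999969482422), 10.944507598876953) [[0.567  0.3065 0.05  ]]
side board contour box ((524.8895263671875, 286.7554016113281), (224.1534423828125, 123.15216827392578), 19.823816299438477) area 2422.5
side blade ((513.7555541992188, 317.847900390625), (51.3170051574707, 56.25462341308594), 38.595890045166016)
side handle ((498.51580810546875, 253.36404418945312), (151.95608520507812, 78.10953521728516), 19.749387741088867)
side plate ((563.5372314453125, 95.4018325805664), (148.01853942871094, 167.96102905273438), 89.75006103515625)
side bar ((527.2723999023438, -206.18002319335938), (130.32159423828125, 9.111343383789062), 85.41439819335938) 79.0
side olives ((217.2796630859375, 347.11016845703125), 13.217530250549316) [[0.566  0.3018 0.05  ]]
```

View pics/top_board.png

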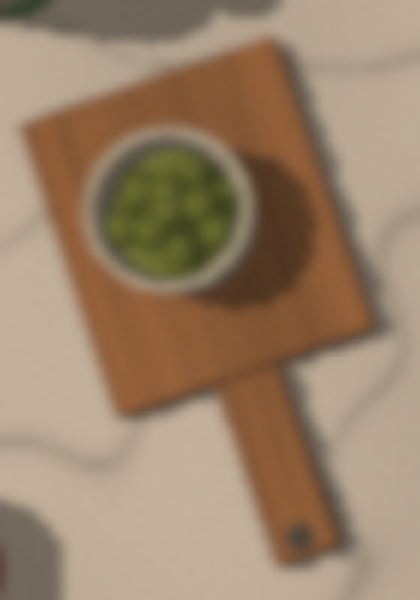

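View pics/top_case.png

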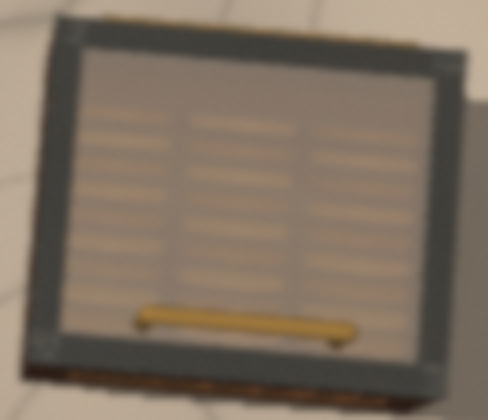

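```bash
cat >> h.py <<'E'
def delta(o,target,yaw_deg):
    "tool-axis shift and turn from pose o to target TCP with tool x at yaw (mod 180)"
    r=rot(o["eef_rot"]); t=r.inv().apply(np.asarray(target)-o["eef_pos"])
    x=r.apply([1,0,0]); y=np.degrees(np.arctan2(x[1],x[0])); tr=-(yaw_deg-y)
    tr=(tr+90)%180-90
    print("tx ty tz",t.round(4),"turn",round(tr,2),"yaw now",round(y,2),"tilt",r.apply([0,0,1]).round(4))
E
python3 - <<'E'
from h import *
from bench import get_obs
delta(get_obs(),[0.460,0.263,0.16],-70.2)
E
```

```text
tx ty tz [-0.6029 -0.529   0.0715] turn 6.89 yaw now -63.31 tilt [-3.0e-04  1.3e-03 -1.0e+00]
```

Request:
move_arm:
  increments:
    - {"tx": -0.6029,"ty": -0.529,"tz": 0.0715,"turn": 6.9}
    - {"tx": -0.6029,"ty": -0.529,"tz": 0.0715,"turn": 6.9}
    - {"tx": -0.6029,"ty": -0.529,"tz": 0.0715,"turn": 6.9}
    - {"tx": -0.6029,"ty": -0.529,"tz": 0.0715,"turn": 6.9}
    - {"tx": -0.6029,"ty": -0.529,"tz": 0.0715,"turn": 6.9}
    - {"tx": -0.6029,"ty": -0.529,"tz": 0.0715,"turn": 6.9}
    - {"tx": -0.6029,"ty": -0.529,"tz": 0.0715,"turn": 6.9}
    - {"tx": -0.6029,"ty": -0.529,"tz": 0.0715,"turn": 6.9}
    - {"tx": -0.6029,"ty": -0.529,"tz": 0.0715,"turn": 6.9}
    - {"tx": -0.6029,"ty": -0.529,"tz": 0.0715,"turn": 6.9}
    - {"tx": -0.6029,"ty": -0.529,"tz": 0.0715,"turn": 6.9}
    - {"tx": -0.6029,"ty": -0.529,"tz": 0.0715,"turn": 6.9}
    - {"tx": -0.6029,"ty": -0.529,"tz": 0.0715,"turn": 6.9}
    - {"tx": -0.6029,"ty": -0.529,"tz": 0.0715,"turn": 6.9}
    - {"tx": -0.6029,"ty": -0.529,"tz": 0.0715,"turn": 6.9}
    - {"tx": -0.6029,"ty": -0.529,"tz": 0.0715,"turn": 6.9}
    - {"tx": -0.6029,"ty": -0.529,"tz": 0.0715,"turn": 6.9}
    - {"tx": -0.6029,"ty": -0.529,"tz": 0.0715,"turn": 6.9}
    - {"tx": -0.6029,"ty": -0.529,"tz": 0.0715,"turn": 6.9}
    - {"tx": -0.6029,"ty": -0.529,"tz": 0.0715,"turn": 6.9}

```text
time_s: 1.82
eef_pos: [0.4603, 0.2671, 0.1592]
eef_rot: [-0.001, 0.819, -0.574, -0.0]
wrist_force: [0.3, -0.6, 0.6]
opening: 1.006
```

```bash
python3 - <<'E'
from h import *
from bench import get_obs,viewer
o=get_obs(); c=viewer.get_calibration("wrist"); p,d=viewer.camera("wrist"); np.savez("pics/w1.npz",p=p,d=d,**c)
cv2.imwrite("pics/w1.png",p[:,:,::-1]); print(o["eef_pos"],c["origin"])
p,d=viewer.camera("top");cv2.imwrite("pics/top1.png",p[:,:,::-1])
E
```

```text
[0.46026728 0.26705918 0.15915235] [0.53879844 0.29575402 0.30290482]
```

View pics/w1.png

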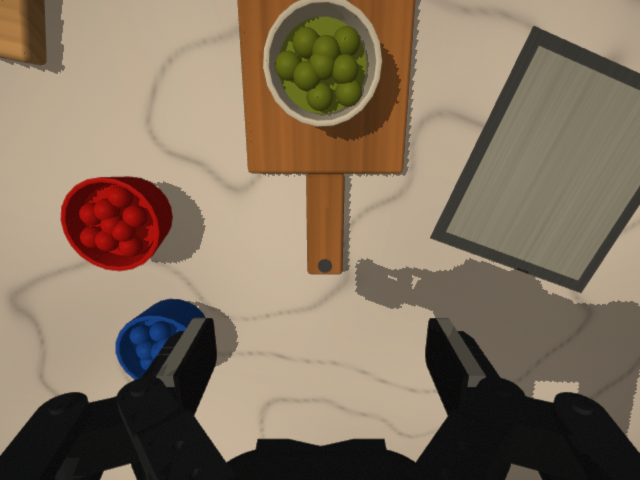

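View pics/top1.png

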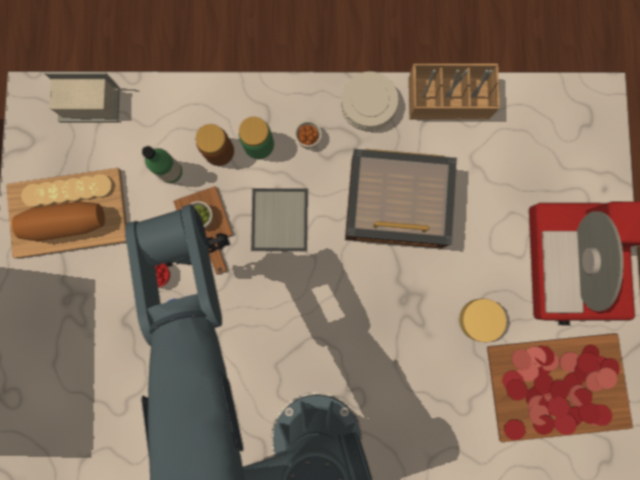

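The wrist picture shows the handle between about (307,173) and (341,273). The blade's near edge runs from (248,173) to (404,174). The plate's corners are at (535,27), (431,238) and (581,291).

```bash
python3 - <<'E'
from h import *
from bench import get_obs
f=np.load("pics/w1.npz");c=dict(f);im=f["p"][:,:,::-1].copy();h=cv2.cvtColor(im,cv2.COLOR_BGR2HSV)
print(plane(c,[(248,173),(404,174),(307,273),(341,273)],.015).round(4))
pc=plane(c,[(535,27),(431,238),(581,291)],.001);print(pc.round(4),np.linalg.norm(pc[0]-pc[1]),np.linalg.norm(pc[2]-pc[1]),"centre",(pc[0]+pc[2])/2, np.degrees(np.arctan2(*(pc[0]-pc[1])[[1,0]])))
m=cv2.inRange(h,(6,120,50),(20,255,255))
L=[];
for y in range(185,265,4):
    xs=np.where(m[y,290:360])[0]+290; L.append((xs.min(),xs.max()+1,y))
L=np.array(L,float)
A=plane(c,L[:,[0,2]],.015);B=plane(c,L[:,[1,2]],.015);M=(A+B)/2
v=cv2.fitLine(M[:,:2].astype(np.float32),cv2.DIST_L2,0,.001,.001).ravel();print("handle yaw",np.degrees(np.arctan2(v[1],v[0])),v,"width",np.linalg.norm(A-B,axis=1).mean())
o=get_obs();delta(o,[.4602,.2634,.005],-70.2)
E
```

```text
[[0.4808 0.3346 0.015 ]
 [0.5211 0.2212 0.015 ]
 [0.4172 0.2641 0.015 ]
 [0.427  0.2371 0.015 ]]
[[0.648  0.1722 0.001 ]
 [0.4783 0.1735 0.001 ]
 [0.4789 0.0248 0.001 ]] 0.16964105929823742 0.14870457414513674 centre [0.5634344  0.09850113 0.001     ] -0.41342764580158164
handle yaw 19.658796 [0.94171274 0.33641812 0.4631853  0.26462793] width 0.02943878413400583
tx ty tz [ 0.0013 -0.0002  0.154 ] turn 0.21 yaw now -69.99 tilt [-1.2e-03 -2.0e-04 -1.0e+00]
```

Request:
move_arm:
  increments:
    - {"tz": 0.04}
    - {"tz": 0.08}
    - {"tz": 0.11}
    - {"tz": 0.13}
    - {"tz": 0.145}
    - {"tz": 0.152}
    - {"tz": 0.155}
    - {"tz": 0.155}

```text
validation failed for argument at $.in...
```

Request:
move_arm:
  increments:
    - {"tz": 0}
    - {"tz": 0}
    - {"tz": 0}
    - {"tz": 0}
    - {"tz": 0}
    - {"tz": 0}
    - {"tz": 0}
    - {"tz": 0}
  gripper: 0.3

```text
validation failed for argument at $.in...
```

```bash
python3 - <<'E'
from h import *
from bench import get_obs,viewer
o=get_obs(); c=viewer.get_calibration("wrist"); p,d=viewer.camera("wrist"); np.savez("pics/w2.npz",p=p,d=d,**c)
cv2.imwrite("pics/w2.png",p[:,:,::-1]); print(o)
E
```

```text
{'time_s': 1.9167, 'q': array([2.98114521e-01, 1.60723415e-01, 1.78514162e+00, 1.71094288e-04,
       1.19690203e+00, 1.51966237e+00]), 'dq': array([-0.05498039, -0.04130561,  0.04804645, -0.02101479,  0.01390056,
       -0.03446762]), 'joint_efforts': array([  1.42344531, -40.206846  , -33.46686959,   0.2569673 ,
        -0.16036998,   0.36167298]), 'eef_pos': array([0.45973713, 0.26455296, 0.15901624]), 'eef_rot': array([ 4.14261930e-04,  8.19186327e-01, -5.73527166e-01, -4.23712575e-04]), 'wrist_force': array([ 0.44174679, -1.04872093, -0.37860957]), 'torque': array([-0.01520197,  0.03563375,  0.00392794]), 'opening': 0.9989232476112058}
```

View pics/w2.png

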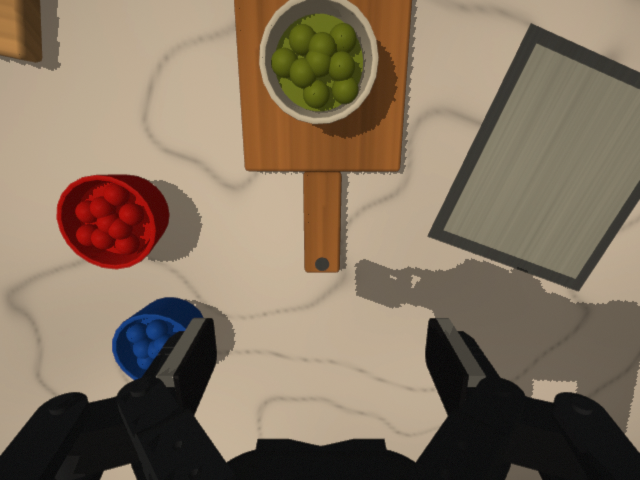

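The calls were refused because every row needs all four keys, so nothing moved. I'll repeat the descent with full rows.

Request:
move_arm:
  increments:
    - {"tx": 0,"ty": 0,"tz": 0.04,"turn": 0}
    - {"tx": 0,"ty": 0,"tz": 0.08,"turn": 0}
    - {"tx": 0,"ty": 0,"tz": 0.11,"turn": 0}
    - {"tx": 0,"ty": 0,"tz": 0.13,"turn": 0}
    - {"tx": 0,"ty": 0,"tz": 0.145,"turn": 0}
    - {"tx": 0,"ty": 0,"tz": 0.152,"turn": 0}
    - {"tx": 0,"ty": 0,"tz": 0.155,"turn": 0}
    - {"tx": 0,"ty": 0,"tz": 0.155,"turn": 0}
    - {"tx": 0,"ty": 0,"tz": 0.155,"turn": 0}

```text
time_s: 2.72
eef_pos: [0.461, 0.2622, 0.0059]
eef_rot: [-0.001, 0.818, -0.575, 0.001]
wrist_force: [-0.3, 0.3, -0.6]
opening: 0.998
```

Request:
move_arm:
  increments:
    - {"tx": 0,"ty": 0,"tz": 0.002,"turn": 0}
    - {"tx": 0,"ty": 0,"tz": 0.002,"turn": 0}
    - {"tx": 0,"ty": 0,"tz": 0.002,"turn": 0}
    - {"tx": 0,"ty": 0,"tz": 0.002,"turn": 0}
    - {"tx": 0,"ty": 0,"tz": 0.002,"turn": 0}
    - {"tx": 0,"ty": 0,"tz": 0.002,"turn": 0}
    - {"tx": 0,"ty": 0,"tz": 0.002,"turn": 0}
    - {"tx": 0,"ty": 0,"tz": 0.002,"turn": 0}
  gripper: 0.25

```text
time_s: 3.38
eef_pos: [0.4605, 0.2628, 0.0035]
eef_rot: [-0.0, 0.818, -0.575, 0.0]
wrist_force: [-0.7, 0.8, 6.8]
opening: 0.332
```

```bash
python3 - <<'E'
from h import *
from bench import get_obs,viewer
o=get_obs(); c=viewer.get_calibration("wrist"); p,d=viewer.camera("wrist"); np.savez("pics/w3.npz",p=p,d=d,**c)
cv2.imwrite("pics/w3.png",p[:,:,::-1]); print(o)
delta(o,[.5634-.112,.0985,.004],-90.2)
E
```

```text
{'time_s': 3.3833, 'q': array([2.94511796e-01, 4.08431022e-01, 1.85165001e+00, 1.18234796e-04,
       8.80671135e-01, 1.51947841e+00]), 'dq': array([ 1.05158344e-03, -2.28333278e-04,  3.04373827e-05, -1.98261043e-03,
        2.71020457e-04,  4.91503436e-04]), 'joint_efforts': array([ -0.54996248, -42.95218349, -23.91795158,  -0.10696405,
        -0.43742253,   0.1172947 ]), 'eef_pos': array([0.46051006, 0.2628185 , 0.00346111]), 'eef_rot': array([-3.59103537e-04,  8.18201187e-01, -5.74931856e-01,  2.22995900e-04]), 'wrist_force': array([-0.72268818,  0.78631027,  6.84446643]), 'torque': array([0.09674393, 0.26497404, 0.15876626]), 'opening': 0.3321474411096335}
tx ty tz [ 0.1515  0.0643 -0.0006] turn 20.01 yaw now -70.19 tilt [ 8.e-04  3.e-04 -1.e+00]
```

View pics/w3.png

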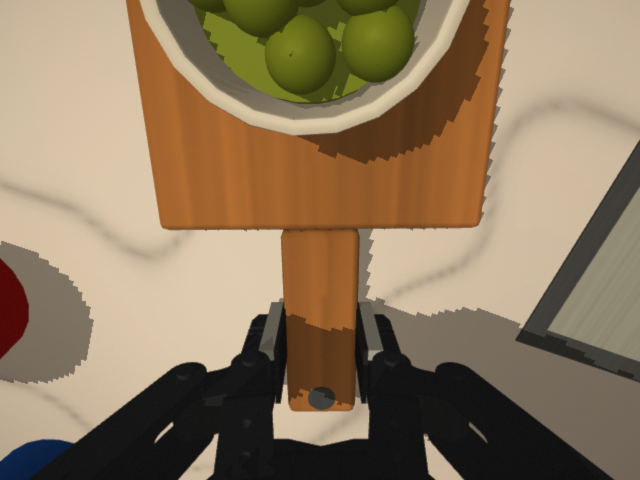

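The jaws have closed on the handle, with a pad on each side at about (275,340) and (368,340). The blade's near edge runs from (162,228) to (482,226). I'll work out where the board sits relative to the TCP.

```bash
python3 - <<'E'
from h import *
from bench import get_obs,viewer
c=dict(np.load("pics/w3.npz"));o=get_obs()
P=plane(c,[(163,228),(481,227),(282,232),(359,231),(289,411),(353,411)],.015);print(P.round(4))
r=rot(o["eef_rot"]);print((r.inv().apply(P-o["eef_pos"])).round(4), np.linalg.norm(P[0]-P[1]))
P=plane(c,[(517,340)],.001);print("plate corner",P)
E
```

```text
[[0.4823 0.3333 0.015 ]
 [0.5227 0.2222 0.015 ]
 [0.4958 0.2912 0.015 ]
 [0.5059 0.2643 0.015 ]
 [0.4171 0.2626 0.015 ]
 [0.4268 0.2356 0.015 ]]
[[-0.0589 -0.0444 -0.0115]
 [ 0.0593 -0.0448 -0.0115]
 [-0.0147 -0.0428 -0.0115]
 [ 0.014  -0.0432 -0.0115]
 [-0.0145  0.0409 -0.0116]
 [ 0.0142  0.0409 -0.0116]] 0.11824881401044957
plate corner [[0.47833615 0.17384313 0.001     ]]
```

```bash
python3 -c "
for k in range(1,20):
    t=k/19;s=10*t**3-15*t**4+6*t**5;print('{\"tx\": %.4f, \"ty\": %.4f, \"tz\": 0, \"turn\": %.2f},'%(.1505*s,.066*s,20*s))"
```

```text
{"tx": 0.0002, "ty": 0.0001, "tz": 0, "turn": 0.03},
{"tx": 0.0015, "ty": 0.0007, "tz": 0, "turn": 0.20},
{"tx": 0.0046, "ty": 0.0020, "tz": 0, "turn": 0.61},
{"tx": 0.0100, "ty": 0.0044, "tz": 0, "turn": 1.33},
{"tx": 0.0177, "ty": 0.0078, "tz": 0, "turn": 2.36},
{"tx": 0.0278, "ty": 0.0122, "tz": 0, "turn": 3.69},
{"tx": 0.0398, "ty": 0.0175, "tz": 0, "turn": 5.29},
{"tx": 0.0533, "ty": 0.0234, "tz": 0, "turn": 7.09},
{"tx": 0.0678, "ty": 0.0297, "tz": 0, "turn": 9.01},
{"tx": 0.0827, "ty": 0.0363, "tz": 0, "turn": 10.99},
{"tx": 0.0972, "ty": 0.0426, "tz": 0, "turn": 12.91},
{"tx": 0.1107, "ty": 0.0485, "tz": 0, "turn": 14.71},
{"tx": 0.1227, "ty": 0.0538, "tz": 0, "turn": 16.31},
{"tx": 0.1328, "ty": 0.0582, "tz": 0, "turn": 17.64},
{"tx": 0.1405, "ty": 0.0616, "tz": 0, "turn": 18.67},
{"tx": 0.1459, "ty": 0.0640, "tz": 0, "turn": 19.39},
{"tx": 0.1490, "ty": 0.0653, "tz": 0, "turn": 19.80},
{"tx": 0.1503, "ty": 0.0659, "tz": 0, "turn": 19.97},
{"tx": 0.1505, "ty": 0.0660, "tz": 0, "turn": 20.00},
```

Request:
move_arm:
  increments:
    - {"tx": 0.0002,"ty": 0.0001,"tz": 0,"turn": 0}
    - {"tx": 0.0015,"ty": 0.0007,"tz": 0,"turn": 0.2}
    - {"tx": 0.0046,"ty": 0.002,"tz": 0,"turn": 0.6}
    - {"tx": 0.01,"ty": 0.0044,"tz": 0,"turn": 1.3}
    - {"tx": 0.0177,"ty": 0.0078,"tz": 0,"turn": 2.4}
    - {"tx": 0.0278,"ty": 0.0122,"tz": 0,"turn": 3.7}
    - {"tx": 0.0398,"ty": 0.0175,"tz": 0,"turn": 5.3}
    - {"tx": 0.0533,"ty": 0.0234,"tz": 0,"turn": 7.1}
    - {"tx": 0.0678,"ty": 0.0297,"tz": 0,"turn": 9.0}
    - {"tx": 0.0827,"ty": 0.0363,"tz": 0,"turn": 11.0}
    - {"tx": 0.0972,"ty": 0.0426,"tz": 0,"turn": 12.9}
    - {"tx": 0.1107,"ty": 0.0485,"tz": 0,"turn": 14.7}
    - {"tx": 0.1227,"ty": 0.0538,"tz": 0,"turn": 16.3}
    - {"tx": 0.1328,"ty": 0.0582,"tz": 0,"turn": 17.6}
    - {"tx": 0.1405,"ty": 0.0616,"tz": 0,"turn": 18.7}
    - {"tx": 0.1459,"ty": 0.064,"tz": 0,"turn": 19.4}
    - {"tx": 0.149,"ty": 0.0653,"tz": 0,"turn": 19.8}
    - {"tx": 0.1503,"ty": 0.0659,"tz": 0,"turn": 20}
    - {"tx": 0.1505,"ty": 0.066,"tz": 0,"turn": 20}
    - {"tx": 0.1505,"ty": 0.066,"tz": 0,"turn": 20}

```text
time_s: 5.1
eef_pos: [0.4498, 0.0985, 0.0035]
eef_rot: [0.001, -0.706, 0.708, -0.001]
wrist_force: [-0.0, 2.9, 5.5]
opening: 0.33
```

```bash
python3 - <<'E'
from h import *
from bench import get_obs,viewer
o=get_obs(); c=viewer.get_calibration("wrist"); p,d=viewer.camera("wrist"); np.savez("pics/w4.npz",p=p,d=d,**c)
cv2.imwrite("pics/w4.png",p[:,:,::-1]); print(o["time_s"],o["eef_pos"],o["wrist_force"]); delta(o,[.4494,.0989,.004],-90.2)
p,d=viewer.camera("top");cv2.imwrite("pics/top4.png",cv2.resize(p[120:300,200:440,::-1],None,fx=3,fy=3))
p,d=viewer.camera("side");cv2.imwrite("pics/side4.png",p[:,:,::-1])
E
```

```text
5.1 [0.44980553 0.0985418  0.00345806] [-0.0452569   2.94583595  5.53302227]
tx ty tz [-0.0004  0.0004 -0.0005] turn -0.01 yaw now -90.21 tilt [ 1.7e-03  2.0e-04 -1.0e+00]
```

View pics/w4.png

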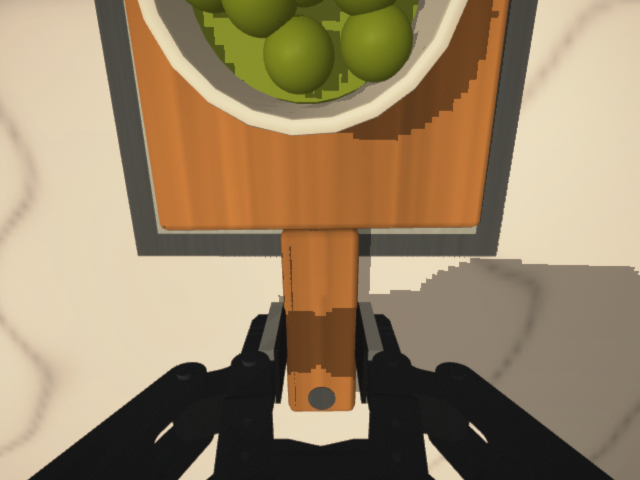

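View pics/side4.png

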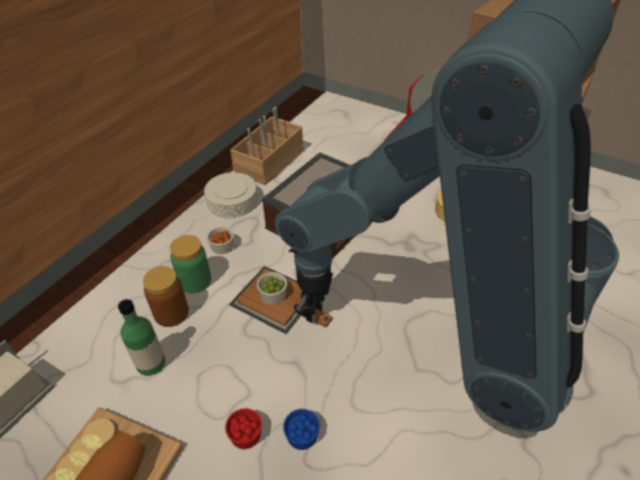

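View pics/top4.png

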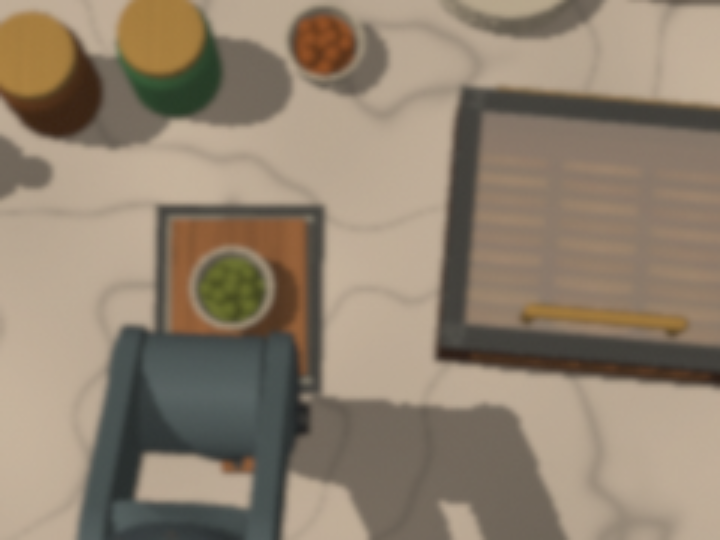

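The board covers the plate evenly: in the wrist picture the rim's front edge runs from (139,256) to (497,256). I'll check the margins from rays.

```bash
python3 - <<'E'
from h import *
c=dict(np.load("pics/w4.npz"))
P=plane(c,[(139,256),(497,256)],.001);B=plane(c,[(162,228),(480,228)],.015);print(P.round(4),B.round(4))
p=P.mean(0);b=B.mean(0);print("plate c",p[0]+.075+.01,p[1],"board c",b[0]+.069,b[1])
E
```

```text
[[0.4779 0.1752 0.001 ]
 [0.4773 0.024  0.001 ]] [[0.4943 0.1574 0.015 ]
 [0.4938 0.0391 0.015 ]]
plate c 0.5625899573312961 0.09957990434103367 board c 0.5630395916310347 0.09828149058050747
```

Request:
move_arm:
  increments:
    - {"tx": 0,"ty": 0,"tz": 0,"turn": 0}
    - {"tx": 0,"ty": 0,"tz": 0,"turn": 0}
    - {"tx": 0,"ty": 0,"tz": 0,"turn": 0}
    - {"tx": 0,"ty": 0,"tz": 0,"turn": 0}
    - {"tx": 0,"ty": 0,"tz": 0,"turn": 0}
    - {"tx": 0,"ty": 0,"tz": 0,"turn": 0}
    - {"tx": 0,"ty": 0,"tz": -0.005,"turn": 0}
    - {"tx": 0,"ty": 0,"tz": -0.02,"turn": 0}
    - {"tx": 0,"ty": 0,"tz": -0.05,"turn": 0}
    - {"tx": 0,"ty": 0,"tz": -0.09,"turn": 0}
    - {"tx": 0,"ty": 0,"tz": -0.13,"turn": 0}
    - {"tx": 0,"ty": 0,"tz": -0.17,"turn": 0}
    - {"tx": 0,"ty": 0,"tz": -0.2,"turn": 0}
    - {"tx": 0,"ty": 0,"tz": -0.2,"turn": 0}
    - {"tx": 0,"ty": 0,"tz": -0.2,"turn": 0}
  gripper: 0.8

```text
time_s: 6.5
eef_pos: [0.4504, 0.0985, 0.2052]
eef_rot: [0.002, -0.706, 0.708, -0.002]
wrist_force: [0.1, -0.4, -0.8]
opening: 0.8
```

```bash
python3 - <<'E'
from h import *
from bench import get_obs,viewer
o=get_obs(); c=viewer.get_calibration("wrist"); p,d=viewer.camera("wrist"); np.savez("pics/w5.npz",p=p,d=d,**c)
cv2.imwrite("pics/w5.png",p[:,:,::-1]); print(o["time_s"],o["eef_pos"],o["q"])
delta(o,[.5265,-.205,.23],-5)
E
```

```text
6.5 [0.45037869 0.09853307 0.20523823] [-4.29861556e-02 -5.86438825e-02  1.91445398e+00 -1.26461874e-05
  1.28042795e+00  1.53143263e+00]
tx ty tz [ 0.3033 -0.0774 -0.0243] turn -85.21 yaw now -90.21 tilt [ 5.3e-03 -2.0e-04 -1.0e+00]
```

View pics/w5.png

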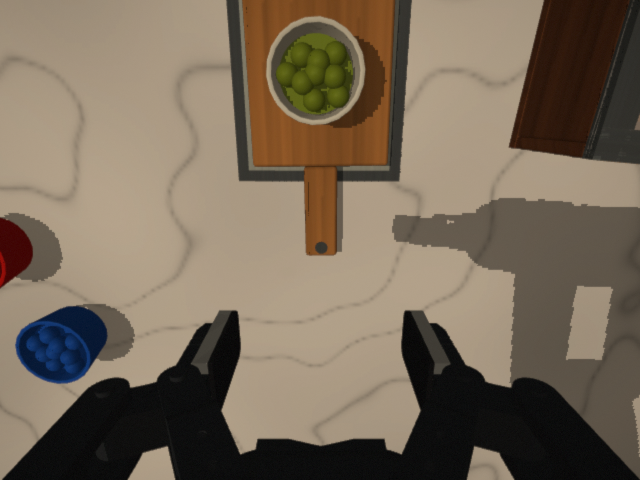

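The ramekin stands on the blade, at (316,70), and the board sits square on the plate with the gripper clear of it. Next I'll go above the lid bar.

Request:
move_arm:
  increments:
    - {"tx": 0.303,"ty": -0.077,"tz": -0.03,"turn": -85}
    - {"tx": 0.303,"ty": -0.077,"tz": -0.03,"turn": -85}
    - {"tx": 0.303,"ty": -0.077,"tz": -0.03,"turn": -85}
    - {"tx": 0.303,"ty": -0.077,"tz": -0.03,"turn": -85}
    - {"tx": 0.303,"ty": -0.077,"tz": -0.03,"turn": -85}
    - {"tx": 0.303,"ty": -0.077,"tz": -0.03,"turn": -85}
    - {"tx": 0.303,"ty": -0.077,"tz": -0.03,"turn": -85}
    - {"tx": 0.303,"ty": -0.077,"tz": -0.03,"turn": -85}
    - {"tx": 0.303,"ty": -0.077,"tz": -0.03,"turn": -85}
    - {"tx": 0.303,"ty": -0.077,"tz": -0.03,"turn": -85}
    - {"tx": 0.303,"ty": -0.077,"tz": -0.03,"turn": -85}
    - {"tx": 0.303,"ty": -0.077,"tz": -0.03,"turn": -85}
    - {"tx": 0.303,"ty": -0.077,"tz": -0.03,"turn": -85}
    - {"tx": 0.303,"ty": -0.077,"tz": -0.03,"turn": -85}
    - {"tx": 0.303,"ty": -0.077,"tz": -0.03,"turn": -85}
    - {"tx": 0.303,"ty": -0.077,"tz": -0.03,"turn": -85}

```text
time_s: 7.88
eef_pos: [0.5243, -0.2044, 0.2315]
eef_rot: [-0.001, 0.999, -0.046, -0.001]
wrist_force: [1.5, -0.2, -0.9]
opening: 0.799
```

```bash
python3 - <<'E'
from h import *
from bench import get_obs,viewer
o=get_obs(); c=viewer.get_calibration("wrist"); p,d=viewer.camera("wrist"); np.savez("pics/w6.npz",p=p,d=d,**c)
cv2.imwrite("pics/w6.png",p[:,:,::-1]); print(o["time_s"],o["eef_pos"],o["q"])
delta(o,[.5265,-.205,.23],-5)
p,d=viewer.camera("top");cv2.imwrite("pics/top6.png",p[:,:,::-1])
E
```

```text
7.8833 [ 0.52432431 -0.20436417  0.23148837] [-5.82543960e-01  1.55031300e-01  1.63625868e+00 -1.48047748e-06
  1.35259359e+00 -4.89704476e-01]
tx ty tz [0.0022 0.0004 0.0015] turn -0.32 yaw now -5.32 tilt [-0.0019  0.0013 -1.    ]
```

View pics/w6.png

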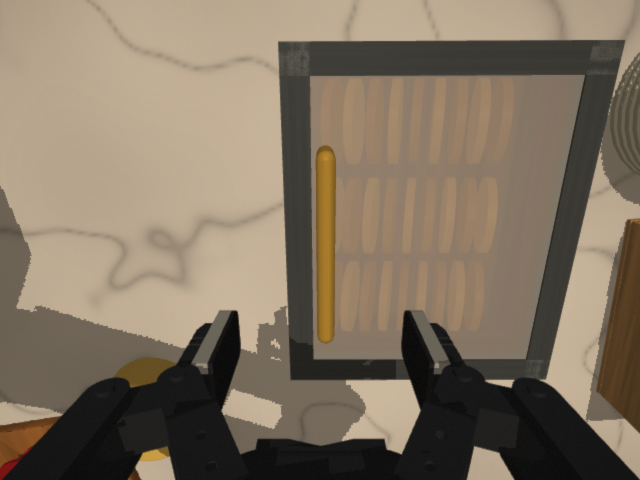

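View pics/top6.png

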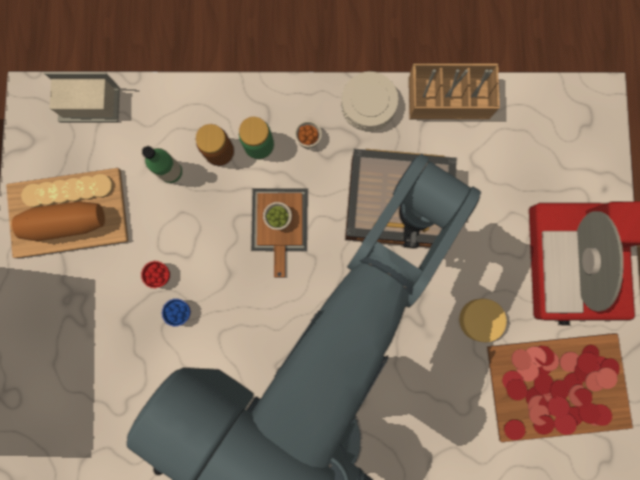

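The bar runs from about (325,148) to (326,342) in the wrist picture, and the lid corners are at (280,41), (624,40), (292,380) and (547,379).

```bash
python3 - <<'E'
from h import *
from bench import get_obs
f=np.load("pics/w6.npz");c=dict(f);im=f["p"][:,:,::-1].copy();h=cv2.cvtColor(im,cv2.COLOR_BGR2HSV)
m=cv2.inRange(h,(12,170,90),(30,255,255));m[:,:305]=0;m[:,345:]=0;m[:130]=0;m[350:]=0
ys=np.arange(160,335,5);X=[]
for y in ys:
    xs=np.where(m[y])[0];X.append((xs.min(),xs.max()+1))
X=np.array(X,float);A=plane(c,np.c_[X[:,0],ys],.148);B=plane(c,np.c_[X[:,1],ys],.148);M=(A+B)/2
print("w",(B-A)[:,0].mean());v=np.polyfit(M[:,1],M[:,0],1);print("x at y=-.205",np.polyval(v,-.205),"yaw",np.degrees(np.arctan(-v[0])))
print("ends",plane(c,[(325,147),(326,343)],.15).round(4))
Q=plane(c,[(280,41),(624,40),(547,379),(292,380)],.108);print(Q.round(4),Q.mean(0),np.linalg.norm(np.roll(Q,1,0)-Q,axis=1))
e=Q[1]-Q[0];e2=Q[2]-Q[3];e3=Q[0]-Q[3];print([np.degrees(np.arctan2(a[1],a[0])) for a in (e,e2,e3)])
delta(get_obs(),[np.polyval(v,-.205),-.205,.13],-np.degrees(np.arctan(v[0])))
E
```

```text
w 0.01101065378236557
x at y=-.205 0.5267877168095881 yaw -5.065314607408969
ends [[ 0.5322 -0.1375  0.15  ]
 [ 0.5209 -0.2717  0.15  ]]
[[ 0.5094 -0.0723  0.108 ]
 [ 0.7287 -0.0924  0.108 ]
 [ 0.7073 -0.3538  0.108 ]
 [ 0.486  -0.3347  0.108 ]] [ 0.60784452 -0.21329741  0.108     ] [0.26346989 0.22023056 0.26236071 0.22215265]
[np.float64(-5.2259934443726745), np.float64(-4.937085826761458), np.float64(84.8918864033613)]
tx ty tz [0.0023 0.0003 0.1022] turn -0.21 yaw now -5.28 tilt [-9.e-04  6.e-04 -1.e+00]
```

Request:
move_arm:
  increments:
    - {"tx": 0.002,"ty": 0,"tz": 0.03,"turn": 0}
    - {"tx": 0.002,"ty": 0,"tz": 0.06,"turn": 0}
    - {"tx": 0.002,"ty": 0,"tz": 0.08,"turn": 0}
    - {"tx": 0.002,"ty": 0,"tz": 0.093,"turn": 0}
    - {"tx": 0.002,"ty": 0,"tz": 0.1,"turn": 0}
    - {"tx": 0.002,"ty": 0,"tz": 0.102,"turn": 0}
    - {"tx": 0.002,"ty": 0,"tz": 0.102,"turn": 0}
    - {"tx": 0.002,"ty": 0,"tz": 0.102,"turn": 0}

```text
time_s: 8.65
eef_pos: [0.5275, -0.2053, 0.1319]
eef_rot: [0.0, 0.999, -0.046, 0.001]
wrist_force: [0.5, -0.7, 1.1]
opening: 0.799
```

```bash
python3 - <<'E'
from h import *
from bench import get_obs,viewer
o=get_obs(); print(o["time_s"],o["eef_pos"],o["wrist_force"]);delta(o,[.5268,-.2045,.129],-5.1)
c=viewer.get_calibration("wrist"); p,d=viewer.camera("wrist"); cv2.imwrite("pics/w7.png",p[:,:,::-1])
E
```

```text
8.65 [ 0.5275043  -0.20533847  0.13188343] [ 0.51157823 -0.65820109  1.12106157]
tx ty tz [-0.0008 -0.0008  0.0029] turn -0.12 yaw now -5.22 tilt [ 0.0015 -0.001  -1.    ]
```

View pics/w7.png

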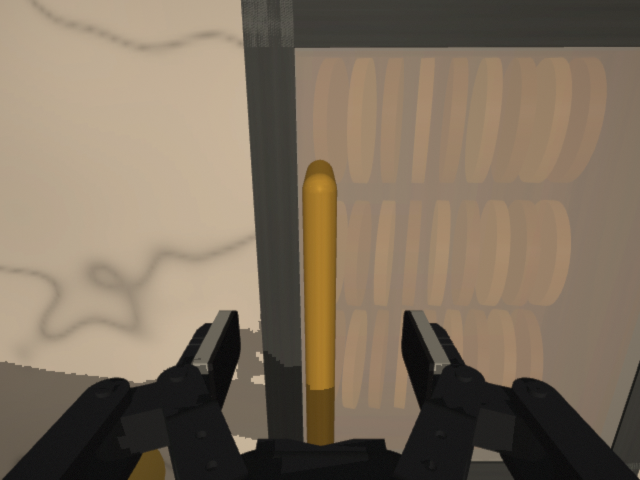

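The bar passes midway between the open pads, at about (320,370). I'll lower slightly and close.

Request:
move_arm:
  increments:
    - {"tx": -0.0005,"ty": 0,"tz": 0.003,"turn": 0}
    - {"tx": -0.0005,"ty": 0,"tz": 0.003,"turn": 0}
    - {"tx": -0.0005,"ty": 0,"tz": 0.003,"turn": 0}
    - {"tx": -0.0005,"ty": 0,"tz": 0.003,"turn": 0}
    - {"tx": -0.0005,"ty": 0,"tz": 0.003,"turn": 0}
    - {"tx": -0.0005,"ty": 0,"tz": 0.003,"turn": 0}
    - {"tx": -0.0005,"ty": 0,"tz": 0.003,"turn": 0}
    - {"tx": -0.0005,"ty": 0,"tz": 0.003,"turn": 0}
    - {"tx": -0.0005,"ty": 0,"tz": 0.003,"turn": 0}
    - {"tx": -0.0005,"ty": 0,"tz": 0.003,"turn": 0}
  gripper: 0

```text
time_s: 9.53
eef_pos: [0.5272, -0.205, 0.1282]
eef_rot: [0.0, 0.999, -0.045, 0.001]
wrist_force: [4.4, 0.5, -0.2]
opening: 0.119
```

```bash
python3 - <<'E'
from h import *
from bench import get_obs,viewer
o=get_obs(); print(o["time_s"],o["eef_pos"],o["wrist_force"],o["torque"],o["opening"]);delta(o,[.5268,-.2045,.129],-5.1)
c=viewer.get_calibration("wrist"); p,d=viewer.camera("wrist"); cv2.imwrite("pics/w8.png",p[:,:,::-1])
# bar path in the lid's plane, from shut: forward along case x, and up
a0=np.arctan2(.048,.190);r=np.hypot(.048,.190);N=36
for k in range(1,N+1):
    t=k/N;s=10*t**3-15*t**4+6*t**5;th=np.pi/4*s
    x=-r*np.cos(a0+th)+.190; z=r*np.sin(a0+th)-.048
    print(k,round(x,4),round(-z,4))
E
```

```text
9.5333 [ 0.52721257 -0.20500836  0.12821668] [ 4.44268639  0.47732485 -0.2419425 ] [ 0.05504748 -0.82045065  0.01371836] 0.11884436423241984
tx ty tz [-0.0005 -0.0005 -0.0008] turn -0.11 yaw now -5.21 tilt [ 1.9e-03 -5.0e-04 -1.0e+00]
1 0.0 -0.0
2 0.0001 -0.0002
3 0.0002 -0.0008
4 0.0004 -0.0017
5 0.0008 -0.0032
6 0.0014 -0.0053
7 0.0022 -0.008
8 0.0032 -0.0113
9 0.0045 -0.0153
10 0.0061 -0.0198
11 0.0081 -0.0249
12 0.0105 -0.0305
13 0.0132 -0.0365
14 0.0163 -0.0428
15 0.0199 -0.0493
16 0.0239 -0.0559
17 0.0282 -0.0625
18 0.0328 -0.0691
19 0.0377 -0.0754
20 0.0428 -0.0814
21 0.048 -0.0871
22 0.0533 -0.0924
23 0.0584 -0.0972
24 0.0633 -0.1015
25 0.068 -0.1054
26 0.0724 -0.1087
27 0.0763 -0.1116
28 0.0797 -0.114
29 0.0826 -0.1159
30 0.0849 -0.1174
31 0.0868 -0.1186
32 0.0881 -0.1194
33 0.0889 -0.1199
34 0.0894 -0.1202
35 0.0896 -0.1203
36 0.0896 -0.1203
```

View pics/w8.png

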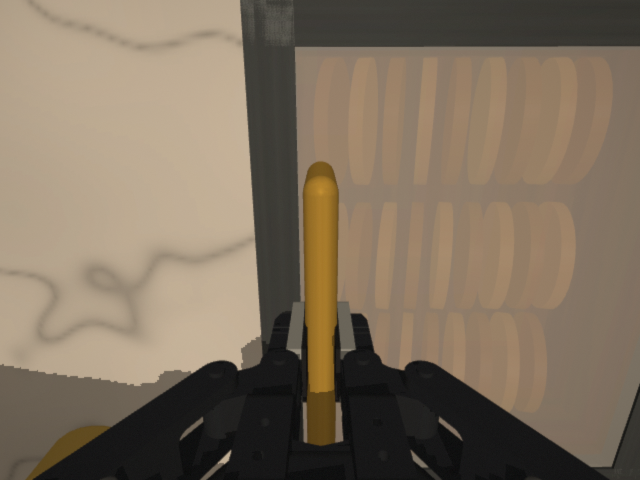

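Request:
move_arm:
  increments:
    - {"tx": 0.0002,"ty": 0,"tz": -0.0008,"turn": 0}
    - {"tx": 0.0004,"ty": 0,"tz": -0.0017,"turn": 0}
    - {"tx": 0.0008,"ty": 0,"tz": -0.0032,"turn": 0}
    - {"tx": 0.0014,"ty": 0,"tz": -0.0053,"turn": 0}
    - {"tx": 0.0022,"ty": 0,"tz": -0.008,"turn": 0}
    - {"tx": 0.0032,"ty": 0,"tz": -0.0113,"turn": 0}
    - {"tx": 0.0045,"ty": 0,"tz": -0.0153,"turn": 0}
    - {"tx": 0.0061,"ty": 0,"tz": -0.0198,"turn": 0}
    - {"tx": 0.0081,"ty": 0,"tz": -0.0249,"turn": 0}
    - {"tx": 0.0105,"ty": 0,"tz": -0.0305,"turn": 0}
    - {"tx": 0.0132,"ty": 0,"tz": -0.0365,"turn": 0}
    - {"tx": 0.0163,"ty": 0,"tz": -0.0428,"turn": 0}
    - {"tx": 0.0199,"ty": 0,"tz": -0.0493,"turn": 0}
    - {"tx": 0.0239,"ty": 0,"tz": -0.0559,"turn": 0}
    - {"tx": 0.0282,"ty": 0,"tz": -0.0625,"turn": 0}
    - {"tx": 0.0305,"ty": 0,"tz": -0.066,"turn": 0}
    - {"tx": 0.0328,"ty": 0,"tz": -0.0691,"turn": 0}
    - {"tx": 0.0328,"ty": 0,"tz": -0.0691,"turn": 0}
    - {"tx": 0.0328,"ty": 0,"tz": -0.0691,"turn": 0}

```text
time_s: 11.17
eef_pos: [0.5585, -0.2078, 0.1974]
eef_rot: [-0.0, 0.999, -0.045, -0.001]
wrist_force: [-5.2, -0.4, 0.9]
opening: 0.119
```

```bash
python3 - <<'E'
from h import *
from bench import get_obs,viewer
o=get_obs(); print(o["time_s"],o["eef_pos"],o["wrist_force"],o["torque"],o["opening"]);delta(o,[.5268+.0893,-.2125,.2493],-5.1)
c=viewer.get_calibration("wrist"); p,d=viewer.camera("wrist"); cv2.imwrite("pics/w9.png",p[:,:,::-1])
E
```

```text
11.1667 [ 0.55849677 -0.20776042  0.19742246] [-5.21568978 -0.41885222  0.87120364] [-0.02461693  0.92475856 -0.03692919] 0.11896629282943422
tx ty tz [ 0.0577 -0.0005 -0.0519] turn -0.11 yaw now -5.21 tilt [-1.2e-03  1.0e-04 -1.0e+00]
```

View pics/w9.png

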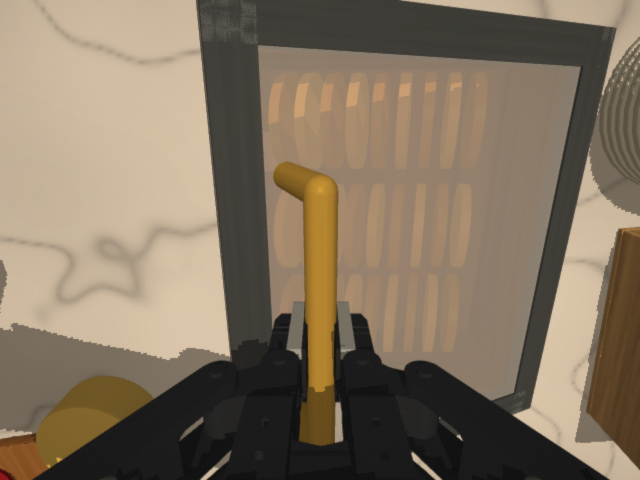

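The lid is rising with the bar still centred in the pads at (320,340) and only small forces. I'll carry on to 45°.

Request:
move_arm:
  increments:
    - {"tx": 0.0018,"ty": 0,"tz": -0.0025,"turn": 0}
    - {"tx": 0.0049,"ty": 0,"tz": -0.0063,"turn": 0}
    - {"tx": 0.01,"ty": 0,"tz": -0.0123,"turn": 0}
    - {"tx": 0.0152,"ty": 0,"tz": -0.018,"turn": 0}
    - {"tx": 0.0205,"ty": 0,"tz": -0.0233,"turn": 0}
    - {"tx": 0.0256,"ty": 0,"tz": -0.0281,"turn": 0}
    - {"tx": 0.0305,"ty": 0,"tz": -0.0324,"turn": 0}
    - {"tx": 0.0352,"ty": 0,"tz": -0.0363,"turn": 0}
    - {"tx": 0.0396,"ty": 0,"tz": -0.0396,"turn": 0}
    - {"tx": 0.0435,"ty": 0,"tz": -0.0425,"turn": 0}
    - {"tx": 0.0469,"ty": 0,"tz": -0.0449,"turn": 0}
    - {"tx": 0.0498,"ty": 0,"tz": -0.0468,"turn": 0}
    - {"tx": 0.0521,"ty": 0,"tz": -0.0483,"turn": 0}
    - {"tx": 0.054,"ty": 0,"tz": -0.0495,"turn": 0}
    - {"tx": 0.0553,"ty": 0,"tz": -0.0503,"turn": 0}
    - {"tx": 0.0561,"ty": 0,"tz": -0.0508,"turn": 0}
    - {"tx": 0.0566,"ty": 0,"tz": -0.0511,"turn": 0}
    - {"tx": 0.0568,"ty": 0,"tz": -0.0512,"turn": 0}
    - {"tx": 0.0568,"ty": 0,"tz": -0.0512,"turn": 0}
    - {"tx": 0.0568,"ty": 0,"tz": -0.0512,"turn": 0}

```text
time_s: 12.88
eef_pos: [0.6149, -0.2129, 0.2516]
eef_rot: [0.0, 0.999, -0.045, -0.0]
wrist_force: [-12.0, 2.7, 13.2]
opening: 0.115
```

```bash
python3 - <<'E'
from h import *
from bench import get_obs,viewer
o=get_obs(); print(o["time_s"],o["eef_pos"],o["wrist_force"],o["torque"],o["opening"],o["dq"].round(3))
g=o["eef_pos"]-rot(o["eef_rot"]).apply([0,0,.0187]); H=np.array([.7165,-.2222,.1]);u=np.array([.996,-.089,0])
v=g-H;print("lid angle est deg",np.degrees(np.arctan2(v[2],-(v@u))-np.arctan2(.048,.19)),np.linalg.norm(v),np.hypot(.19,.048))
for n in ("side","top","wrist"):
    c=viewer.get_calibration(n); p,d=viewer.camera(n); cv2.imwrite(f"pics/{n}10.png",p[:,:,::-1]); np.savez(f"pics/{n}10.npz",p=p,d=d,**c)
E
```

```text
12.8833 [ 0.61491649 -0.21287481  0.25164794] [-12.03096168   2.67277693  13.15269223] [ 0.54531453  2.19015407 -0.00228546] 0.1145289576188046 [-0.001 -0.     0.001 -0.001 -0.001 -0.001]
lid angle est deg 44.90853870054331 0.19855531745205662 0.19596938536414304
```

View pics/side10.png

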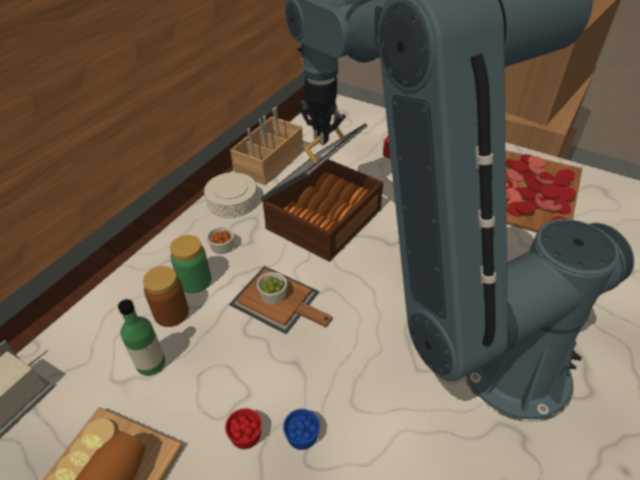

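View pics/wrist10.png

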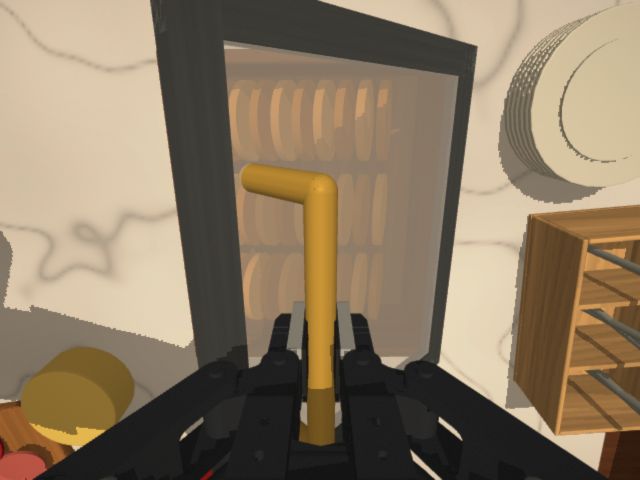

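View pics/top10.png

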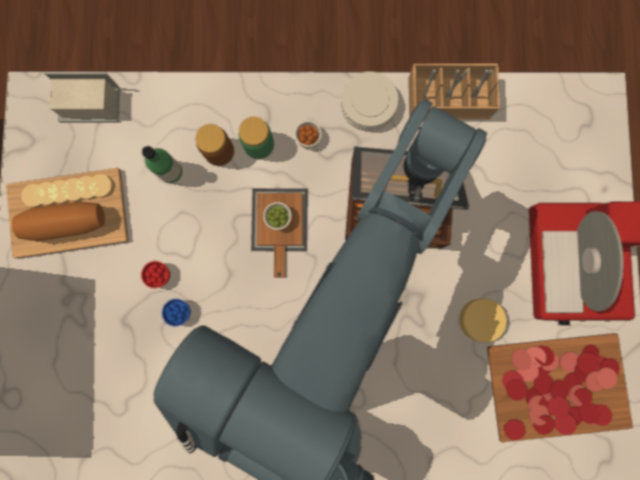

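The lid stands open, with the bar still between the pads at (320,340) in the wrist picture. The board and ramekin are undisturbed at (277,216) in the top picture. I'll measure the lid's angle independently from depth.

```bash
python3 - <<'E'
from h import *
f=np.load("pics/wrist10.npz");c=dict(f);d=f["d"]
px=[(190,100),(205,200),(215,300),(260,20),(330,30),(400,45),(455,120),(445,200),(438,260)]
o,r=ray(c,px);P=o+r*np.array([d[y,x] for x,y in px])[:,None];print(P.round(4))
u=np.array([.996,-.089,0]);n=np.linalg.svd(P-P.mean(0))[2][2];n*=np.sign(n[2]);print("lid deg",np.degrees(np.arctan2(n@u,n[2])),"resid",((P-P.mean(0))@n).round(4))
for k in ("top","side"):
    f=np.load(f"pics/{k}10.npz");c=dict(f);im=f["p"][:,:,::-1].copy();h=cv2.cvtColor(im,cv2.COLOR_BGR2HSV)
    m=cv2.inRange(h,(6,100,50),(20,255,255));z=np.zeros_like(m);a,b,e,g=(245,185,312,282) if k=="top" else (225,262,340,335);z[b:g,a:e]=m[b:g,a:e]
    kk=max(cv2.findContours(z,0,1)[0],key=cv2.contourArea);R_=cv2.minAreaRect(plane(c,kk.reshape(-1,2),.015)[:,:2].astype(np.float32)*1000);print(k,"board box",R_)
E
```

```text
[[ 0.5779 -0.1195  0.2597]
 [ 0.5756 -0.1547  0.2575]
 [ 0.5718 -0.1964  0.2581]
 [ 0.6024 -0.0929  0.237 ]
 [ 0.6292 -0.0935  0.2104]
 [ 0.6676 -0.0968  0.1722]
 [ 0.7151 -0.14    0.1222]
 [ 0.7092 -0.1965  0.122 ]
 [ 0.7049 -0.2451  0.1209]]
lid deg 44.81055226185224 resid [ 0.0005 -0.0003  0.0003 -0.0003 -0.0002 -0.0002  0.0005  0.0001 -0.0004]
top board box ((521.1926879882812, 98.64445495605469), (219.83758544921875, 119.1861801147461), 0.29463526606559753)
side board box ((520.2579345703125, 97.53802490234375), (227.90379333496094, 126.14102172851562), 0.33462026715278625)
```

Request:
move_arm:
  increments:
    - {"tx": 0,"ty": 0,"tz": 0,"turn": 0}
    - {"tx": 0,"ty": 0,"tz": 0,"turn": 0}
    - {"tx": 0,"ty": 0,"tz": 0,"turn": 0}
    - {"tx": 0,"ty": 0,"tz": 0,"turn": 0}
    - {"tx": 0,"ty": 0,"tz": 0,"turn": 0}
    - {"tx": 0,"ty": 0,"tz": 0,"turn": 0}

```text
time_s: 13.53
eef_pos: [0.6149, -0.2129, 0.2516]
eef_rot: [0.0, 0.999, -0.045, -0.0]
wrist_force: [-11.5, 2.5, 12.6]
opening: 0.115
```

Nothing has moved during the hold, so I'm handing in.

```bash
python3 -c "
from bench import workorder,get_obs
print(workorder.hand_in()); o=get_obs(); print(o['time_s'],o['eef_pos'],o['opening'],o['wrist_force'])"
```

```text
the job is handed in; nothing more can be done
None
the job is handed in; nothing more can be done
```

I slid the board onto the chill plate by its handle and let go of it. I then raised the lid by its grab bar and handed in at 13.5 s, still holding it at about 45°. The hand-in gave no verdict, and I could not read the state afterwards.

**Board:** it sits within about 2 mm of the plate's centre and 0.5° of square, measured from the wrist, top and side pictures. The ramekin stands near the middle of the blade, and the bystanders look unmoved.

**Lid:** the wrist camera's depth readings put it at 44.8°, and the gripper's position puts it at 44.9°. The arm stayed still over the last 0.6 s, with the bar held between the pads (opening 0.115).

**Oddities:**
- A steady wrist force of about 17 N remained while holding the lid. The gripper appears to press slightly towards the hinge; its radius from my hinge estimate came out about 2.5 mm longer than the given size. I left it because it was stable and well below the limits.
- Two early move calls were refused because their rows lacked some keys, but nothing moved.

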